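Build the guard wall on a kiln shelf and set the cups before it

ROBOT

A 6-joint arm with a two-finger parallel gripper is mounted at the origin on the work surface. World frame = base frame: x ahead of the robot, y to its left, z up, the work surface at z = 0. Lengths are in m, angles in rad, forces in N, time in s.
With the tool pointing down it reaches from about 0.425 to 1.125 m from the base axis. Payload 14.9 kg.
Tool frame: the origin (TCP) lies midway between the tips of the shut fingers; the grasp point (between the pads) lies 19 mm behind it; z points along the fingers, y is the line along which they close (so a half turn about z gives the same grasp; the last joint's range is limited). The gripper opens to 91 mm and grips with 3 to 60 N. Pads are 32 mm wide; open, the fingers measure 118 mm over their backs; the gripper's body (76 mm by 178 mm) begins 60 mm behind the grasp point.
Start: joints at [-1.162, 0.379, 1.734, -0, 1.028, -0.033], TCP at [0.299, -0.633, 0.214] pointing down, gripper open.
Joint ranges: [-2.77, 2.77], [-0.74, 2.19], [0, 2.66], [-1.06, 4.2], [0.31, 2.87], [-3.08, 3.08]. Speed limits (rad/s): [1.89, 1.89, 2.39, 3.14, 3.14, 3.14].

INTERFACE

Orientations are given as a unit quaternion [x, y, z, w].
In Python, from cell import * gives the robot as it stands. Calls block until the motion is done:
- reach(position, orientation): joint-space move of the TCP to a pose.
- move_l(position, rate=0.15, ori=None, f_stop=None): straight line of the TCP; ori=None keeps the orientation; rate is the mean speed in m/s. With f_stop (N) it stops when the force on the tool has changed by that much, and returns True; else False.
- set_joints(angles): joint-space move.
- set_gripper(opening): finger opening in m; the grip force is fixed at half the most; returns when the fingers have stopped.
- sleep(seconds).
- inverse_kinematics(position, orientation): joint angles nearest the present ones, or None.
- camera(name): name is "scene" or "side" or "wrist"; returns (picture, depth): 420x560x3 uint8, red, green, blue; 420x560 float32, m along the optical axis (not along the pixel's ray), 0 where there is no reading.
- calibration(name): a dict with "K" (3x3 intrinsics, pixels), "k1" (the pictures are not rectified: a ray, as slopes to the right and down, at radius r is drawn at 1 + k1 r^2 times it, then the intrinsics apply), "rvec" (rotation vector, rad) and "tvec" (3), from world to camera coordinates, as OpenCV has them. Camera axes: x right, y down, z forward; pixel columns grow to the right and rows downward; lengths in m; the calibration is good to about 2 mm. A picture is of the moment at which its call begins: read the wrist's pose just before it. calibration takes no time and is no camera call; for the wrist camera it gives the pose at the moment of the call.
A pose or a line that the arm cannot do raises IKError and nothing moves.
- close_job(): hands the job in; it is judged then, once.
Trained networks look in the newest picture that a camera, given by its name, has taken for a name from the list of things; names that differ only in an ending like _2 or _b are one class to them, and where a whole thing is asked for, a point or a joint stands for the part that bears it (a point fixed in the world has none). Each returns a list of dicts, best first, with "conf" (0 to 1); they miss things now and then, are a little off and sometimes report something else, mostly with a low value. They report only what shows in the picture. A call takes as long as a camera call.
- recognise(camera, name): "rect" ([centre column, centre row, width, height] in pixels, round what is visible of it).
- spot_point(camera, name): "uv" ([column, row] in pixels: a listed point, or the origin of a listed thing).
Readings, each from a call of its own:
- read_clock(): time.
- read_qpos(): joint angles.
- read_qd(): joint speeds.
- read_effort(): joint torques, N m.
- read_position(): TCP position.
- read_tcp_rot(): TCP orientation.
- read_force(): force on the tool from outside, world axes, zero at the start.
- read_ft_torque(): the same for the moment, N m.
- read_grip_width(): finger opening in m.
- read_grasp_force(): force on a finger pad.
Only numpy, scipy, OpenCV 4.12 (cv2) and the standard library are available. Lean on these libraries where they do the work, as an engineer would, in place of code of your own. Each camera call takes 0.05 s, during which the arm holds its last target. There are 200 camera calls.

TASK

Make this kiln shelf ready for firing. First, with the cups still on the bench, lay all the loose firebricks lengthwise in one straight row that carries on from the brick cemented to the shelf, each butted tight end to end against its neighbour so that no gap is left; then stand every cup upright on the shelf on the robot's side of the wall, each one centred on a brick of its own (any brick of the wall, the cemented one included), with 3 cm of clear space between cup and wall. The wall must still be tight at the end.

Things in the scene. Friction and masses are not known exactly. Their poses are not given: they have to be found in the camera images.
- shelf: Kiln shelf, a grey-brown slab 220 x 440 x 15 mm lying fixed on the bench to the robot's right. Origin: centre of its underside; its top is 15 mm above that. Its y axis runs along its long side, the way the wall runs; its x axis points across it, away from the robot. The wall's centre line lies at x = +55 mm. The shelf differs in position and yaw from start to start; nothing else stands on it.
- fixed_brick (a point): Centre of the fixed first brick of the wall, a slightly darker firebrick cemented to the shelf at shelf x = +55, y = -170 mm: 56 mm across the wall (shelf x), 80 mm along it (shelf y), 56 mm high. Same size as the loose bricks. Its free end face, at shelf y = -130 mm, looks along shelf +y: the wall grows from there towards +y. Axes as the shelf's.
- brick1: Loose cream firebrick, 80 mm long (its x axis) x 56 x 56 mm, about 0.26 kg, lying on the bench to the left of the shelf, rounded edges 1.5 mm. Origin: its centre. All bricks are alike; 3 or 4 are present (None if absent).
- brick2: Loose cream firebrick, 80 mm long (its x axis) x 56 x 56 mm, about 0.26 kg, lying on the bench to the left of the shelf, rounded edges 1.5 mm. Origin: its centre. All bricks are alike; 3 or 4 are present (None if absent).
- brick3: Loose cream firebrick, 80 mm long (its x axis) x 56 x 56 mm, about 0.26 kg, lying on the bench to the left of the shelf, rounded edges 1.5 mm. Origin: its centre. All bricks are alike; 3 or 4 are present (None if absent).
- brick4: Loose cream firebrick, 80 mm long (its x axis) x 56 x 56 mm, about 0.26 kg, lying on the bench to the left of the shelf, rounded edges 1.5 mm. Origin: its centre. All bricks are alike; 3 or 4 are present (None if absent).
- cup1: Red clay cup, a straight-sided tumbler without handle, outer diameter 62 mm, 60 mm high, open at the top, wall 4 mm, inner floor 6 mm up, about 0.14 kg, standing upright on the bench to the left of the shelf. Origin: centre of its underside, z axis up to the mouth. All cups are alike; 2 or 3 are present (None if absent).
- cup2: Red clay cup, a straight-sided tumbler without handle, outer diameter 62 mm, 60 mm high, open at the top, wall 4 mm, inner floor 6 mm up, about 0.14 kg, standing upright on the bench to the left of the shelf. Origin: centre of its underside, z axis up to the mouth. All cups are alike; 2 or 3 are present (None if absent).
- cup3: Red clay cup, a straight-sided tumbler without handle, outer diameter 62 mm, 60 mm high, open at the top, wall 4 mm, inner floor 6 mm up, about 0.14 kg, standing upright on the bench to the left of the shelf. Origin: centre of its underside, z axis up to the mouth. All cups are alike; 2 or 3 are present (None if absent).

How it is judged:
On the way:
1. all loose bricks lie in one tight straight row on from the fixed brick, while the cups still stand on the bench (x of brick1 in the frame of shelf between 0.049 and 0.061 m and z of brick1 in the frame of shelf between 0.038 and 0.048 m and angle between the x axis of each of brick1, brick2, brick3, brick4 and the y axis of shelf, either way round below 0.08 rad and linear speed of each of brick1, brick2, brick3, brick4 below 0.02 m/s and (y of brick1 in the frame of shelf between -0.094 and -0.087 m or y of brick1 in the frame of shelf between -0.014 and -0.006 m or y of brick1 in the frame of shelf between 0.066 and 0.075 m or y of brick1 in the frame of shelf between 0.146 and 0.156 m) and x of brick2 in the frame of shelf between 0.049 and 0.061 m and z of brick2 in the frame of shelf between 0.038 and 0.048 m and (y of brick2 in the frame of shelf between -0.094 and -0.087 m or y of brick2 in the frame of shelf between -0.014 and -0.006 m or y of brick2 in the frame of shelf between 0.066 and 0.075 m or y of brick2 in the frame of shelf between 0.146 and 0.156 m) and x of brick3 in the frame of shelf between 0.049 and 0.061 m and z of brick3 in the frame of shelf between 0.038 and 0.048 m and (y of brick3 in the frame of shelf between -0.094 and -0.087 m or y of brick3 in the frame of shelf between -0.014 and -0.006 m or y of brick3 in the frame of shelf between 0.066 and 0.075 m or y of brick3 in the frame of shelf between 0.146 and 0.156 m) and x of brick4 in the frame of shelf between 0.049 and 0.061 m and z of brick4 in the frame of shelf between 0.038 and 0.048 m and (y of brick4 in the frame of shelf between -0.094 and -0.087 m or y of brick4 in the frame of shelf between -0.014 and -0.006 m or y of brick4 in the frame of shelf between 0.066 and 0.075 m or y of brick4 in the frame of shelf between 0.146 and 0.156 m) and (y of brick1 in the frame of shelf between -0.094 and -0.087 m or y of brick2 in the frame of shelf between -0.094 and -0.087 m or y of brick3 in the frame of shelf between -0.094 and -0.087 m or y of brick4 in the frame of shelf between -0.094 and -0.087 m) and (y of brick1 in the frame of shelf between -0.014 and -0.006 m or y of brick2 in the frame of shelf between -0.014 and -0.006 m or y of brick3 in the frame of shelf between -0.014 and -0.006 m or y of brick4 in the frame of shelf between -0.014 and -0.006 m) and (y of brick1 in the frame of shelf between 0.066 and 0.075 m or y of brick2 in the frame of shelf between 0.066 and 0.075 m or y of brick3 in the frame of shelf between 0.066 and 0.075 m or y of brick4 in the frame of shelf between 0.066 and 0.075 m) and height (world z) of each of cup1, cup2, cup3 below 0.012 m), for 0.2 s.
At the end, for the whole second after the job is handed in: Loose bricks in one row on from the fixed brick: within 6 mm of its line and 0.08 rad, gaps together under 3 mm (one brick) to 6 mm (four), no place skipped. Cups upright on the shelf before the wall, within 15 mm of a brick's middle, 30 +- 10 mm clear of the wall. All at rest (x of brick1 in the frame of shelf between 0.049 and 0.061 m and z of brick1 in the frame of shelf between 0.038 and 0.048 m and angle between the x axis of each of brick1, brick2, brick3, brick4 and the y axis of shelf, either way round below 0.08 rad and linear speed of each of brick1, brick2, brick3, brick4, cup1, cup2, cup3 below 0.02 m/s and (y of brick1 in the frame of shelf between -0.094 and -0.087 m or y of brick1 in the frame of shelf between -0.014 and -0.006 m or y of brick1 in the frame of shelf between 0.066 and 0.075 m or y of brick1 in the frame of shelf between 0.146 and 0.156 m) and x of brick2 in the frame of shelf between 0.049 and 0.061 m and z of brick2 in the frame of shelf between 0.038 and 0.048 m and (y of brick2 in the frame of shelf between -0.094 and -0.087 m or y of brick2 in the frame of shelf between -0.014 and -0.006 m or y of brick2 in the frame of shelf between 0.066 and 0.075 m or y of brick2 in the frame of shelf between 0.146 and 0.156 m) and x of brick3 in the frame of shelf between 0.049 and 0.061 m and z of brick3 in the frame of shelf between 0.038 and 0.048 m and (y of brick3 in the frame of shelf between -0.094 and -0.087 m or y of brick3 in the frame of shelf between -0.014 and -0.006 m or y of brick3 in the frame of shelf between 0.066 and 0.075 m or y of brick3 in the frame of shelf between 0.146 and 0.156 m) and x of brick4 in the frame of shelf between 0.049 and 0.061 m and z of brick4 in the frame of shelf between 0.038 and 0.048 m and (y of brick4 in the frame of shelf between -0.094 and -0.087 m or y of brick4 in the frame of shelf between -0.014 and -0.006 m or y of brick4 in the frame of shelf between 0.066 and 0.075 m or y of brick4 in the frame of shelf between 0.146 and 0.156 m) and (y of brick1 in the frame of shelf between -0.094 and -0.087 m or y of brick2 in the frame of shelf between -0.094 and -0.087 m or y of brick3 in the frame of shelf between -0.094 and -0.087 m or y of brick4 in the frame of shelf between -0.094 and -0.087 m) and (y of brick1 in the frame of shelf between -0.014 and -0.006 m or y of brick2 in the frame of shelf between -0.014 and -0.006 m or y of brick3 in the frame of shelf between -0.014 and -0.006 m or y of brick4 in the frame of shelf between -0.014 and -0.006 m) and (y of brick1 in the frame of shelf between 0.066 and 0.075 m or y of brick2 in the frame of shelf between 0.066 and 0.075 m or y of brick3 in the frame of shelf between 0.066 and 0.075 m or y of brick4 in the frame of shelf between 0.066 and 0.075 m) and x of cup1 in the frame of shelf between -0.044 and -0.024 m and z of cup1 in the frame of shelf between 0.01 and 0.02 m and angle between each of cup1, cup2, cup3's own z axis and vertical below 0.1 rad and (y of cup1 in the frame of shelf between -0.185 and -0.155 m or y of cup1 in the frame of shelf between -0.105 and -0.075 m or y of cup1 in the frame of shelf between -0.025 and 0.005 m or y of cup1 in the frame of shelf between 0.055 and 0.085 m or (y of cup1 in the frame of shelf between 0.135 and 0.165 m and (horizontal distance between cup1 and brick1 below 0.106 m or horizontal distance between cup1 and brick2 below 0.106 m or horizontal distance between cup1 and brick3 below 0.106 m or horizontal distance between cup1 and brick4 below 0.106 m))) and x of cup2 in the frame of shelf between -0.044 and -0.024 m and z of cup2 in the frame of shelf between 0.01 and 0.02 m and (y of cup2 in the frame of shelf between -0.185 and -0.155 m or y of cup2 in the frame of shelf between -0.105 and -0.075 m or y of cup2 in the frame of shelf between -0.025 and 0.005 m or y of cup2 in the frame of shelf between 0.055 and 0.085 m or (y of cup2 in the frame of shelf between 0.135 and 0.165 m and (horizontal distance between cup2 and brick1 below 0.106 m or horizontal distance between cup2 and brick2 below 0.106 m or horizontal distance between cup2 and brick3 below 0.106 m or horizontal distance between cup2 and brick4 below 0.106 m))) and x of cup3 in the frame of shelf between -0.044 and -0.024 m and z of cup3 in the frame of shelf between 0.01 and 0.02 m and (y of cup3 in the frame of shelf between -0.185 and -0.155 m or y of cup3 in the frame of shelf between -0.105 and -0.075 m or y of cup3 in the frame of shelf between -0.025 and 0.005 m or y of cup3 in the frame of shelf between 0.055 and 0.085 m or (y of cup3 in the frame of shelf between 0.135 and 0.165 m and (horizontal distance between cup3 and brick1 below 0.106 m or horizontal distance between cup3 and brick2 below 0.106 m or horizontal distance between cup3 and brick3 below 0.106 m or horizontal distance between cup3 and brick4 below 0.106 m)))); the robot touches nothing.
Of brick1, brick2, brick3, brick4 only 3 to 4 are there at a start; the rules pass over those that are not, and their reading is None.
Of cup1, cup2, cup3 only 2 to 3 are there at a start; the rules pass over those that are not, and their reading is None.
At some moment in a run one of cup1, cup2, cup3 may be knocked a few centimetres aside while the robot is not near it.
Once in a run the grip may slacken for a moment while it holds something.
It also fails if it takes over 210 s, if anything falls off the work surface, if the arm or the gripper's body presses on something with over 40 N, if the wrist force passes 120 N, or if a joint passes its speed limit or range.

## Working session

There is one attempt and no reset: what is moved stays moved. The work goes in short steps, each a Python script; the robot and the scene stay as the last script left them, time stands still between calls to the robot, and variables do not carry over. Pictures are saved under pics/ and viewed, at most 14 in all, crops included, and the job is handed in when it is done.

```bash
mkdir -p pics; ls; python3 - <<'E'
from cell import *
import cv2,numpy as np
for n in ("scene","side"):
    im,d=camera(n); cv2.imwrite(f"pics/{n}0.png",im[:,:,::-1]); np.save(f"{n}0.npy",d)
    c=calibration(n); print(n,c)
    for k in("brick1","cup1","shelf"):
        print(k,[(np.round(r["rect"]).tolist(),round(r["conf"],2)) for r in recognise(n,k)])
    print([(np.round(r["uv"]).tolist(),round(r["conf"],2)) for r in spot_point(n,"fixed_brick")])
print(calibration("wrist"),read_clock(),read_tcp_rot())
E
```

```text
cell.py
pics
scene {'K': array([[393.04624838,   0.        , 274.85028292],
       [  0.        , 393.04624838, 209.19778793],
       [  0.        ,   0.        ,   1.        ]]), 'k1': -0.09223870154640237, 'rvec': array([ 1.70830875,  1.65001729, -0.76905716]), 'tvec': array([-0.05901975, -0.29140015,  1.63821451])}
brick1 [([380.0, 225.0, 32.0, 31.0], 0.94), ([290.0, 204.0, 27.0, 32.0], 0.82), ([402.0, 210.0, 32.0, 32.0], 0.7)]
cup1 [([364.0, 190.0, 20.0, 22.0], 0.94), ([327.0, 248.0, 21.0, 27.0], 0.82), ([330.0, 204.0, 21.0, 26.0], 0.68)]
shelf [([180.0, 233.0, 137.0, 109.0], 0.9)]
[([133.0, 199.0], 0.69)]
side {'K': array([[385.06129534,   0.        , 280.46137411],
       [  0.        , 385.06129534, 213.28051482],
       [  0.        ,   0.        ,   1.        ]]), 'k1': 0.03158975024251418, 'rvec': array([ 0.64670582, -2.45248153,  1.34218671]), 'tvec': array([0.48958354, 0.18222752, 0.92424501])}
brick1 [([247.0, 215.0, 34.0, 31.0], 0.9), ([204.0, 288.0, 41.0, 38.0], 0.88), ([202.0, 326.0, 44.0, 40.0], 0.81), ([221.0, 238.0, 18.0, 30.0], 0.38)]
cup1 [([220.0, 239.0, 18.0, 28.0], 0.83), ([269.0, 313.0, 28.0, 37.0], 0.71), ([272.0, 268.0, 27.0, 32.0], 0.56)]
shelf [([332.0, 183.0, 134.0, 58.0], 0.98)]
[]
{'K': array([[373.0027319 ,   0.        , 284.95234318],
       [  0.        , 373.0027319 , 203.63813837],
       [  0.        ,   0.        ,   1.        ]]), 'k1': 0.028313981797712953, 'rvec': array([-2.45456635,  1.55511975,  0.21008806]), 'tvec': array([-0.69988359, -0.02936407,  0.39022025])} 0.5 [ 9.75701176e-01  2.19105485e-01 -1.57870704e-05 -2.80125399e-05]
```

View pics/scene0.png

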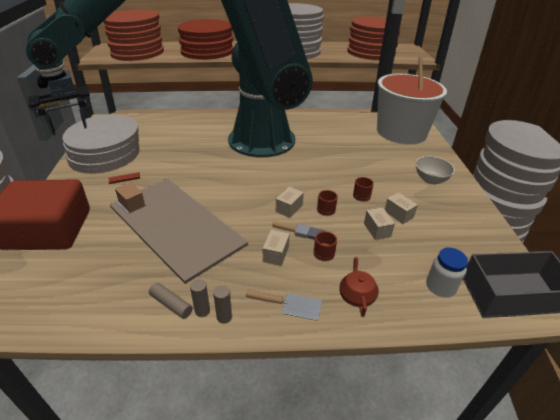

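View pics/side0.png

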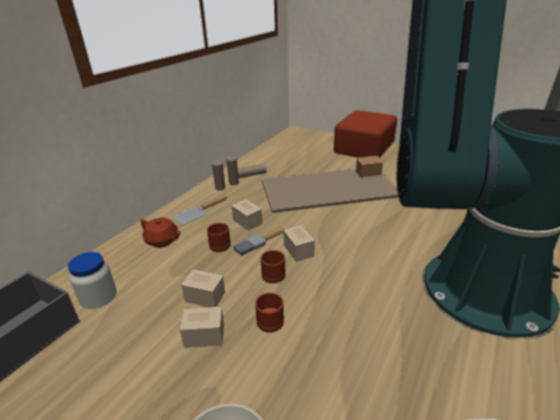

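The scene view shows four loose bricks at about (290,202), (276,247), (379,223) and (401,208), and three cups at (327,203), (363,189) and (325,246). The shelf is on the left, with its fixed brick at (130,198). The side view shows the same layout. Next I'll measure from above with the wrist camera.

```bash
cat > h.py <<'E'
from cell import *
import numpy as np, cv2
from scipy.spatial.transform import Rotation as R
def ori(yaw): # tool down, tool y axis (closing line) at world angle yaw
    y=np.array([np.cos(yaw),np.sin(yaw),0]); z=np.array([0,0,-1.]); x=np.cross(y,z)
    return R.from_matrix(np.stack([x,y,z],1)).as_quat()
def cloud(n,c=None):
    c=calibration(n); im,d=camera(n)
    K=c["K"]; v,u=np.mgrid[:420,:560]
    p=np.stack([(u-K[0,2])/K[0,0],(v-K[1,2])/K[1,1]],-1)
    q=p.copy()
    for _ in range(8): q=p/(1+c["k1"]*(q**2).sum(-1,keepdims=True))
    P=np.dstack([q,np.ones_like(d)])*d[...,None]
    Rm=cv2.Rodrigues(c["rvec"])[0]
    W=(P-c["tvec"])@Rm
    W[d==0]=np.nan
    return im,W
def scan(n,lo=.045,hi=.066,minpts=80):
    """top-face blobs in a height band: (kind, centre xy, long-axis angle, size, z)"""
    im,W=cloud(n); m=((W[...,2]>lo)&(W[...,2]<hi)).astype(np.uint8)
    m=cv2.erode(m,np.ones((3,3),np.uint8))
    k,l=cv2.connectedComponents(m,connectivity=4); out=[]
    for i in range(1,k):
        s=l==i
        if s.sum()<minpts: continue
        p=W[s]; (c,sz,a)=cv2.minAreaRect((p[:,:2]*1000).astype(np.float32)); a=np.radians(a)
        if sz[0]<sz[1]: a+=np.pi/2
        col=im[s].astype(float).mean(0)
        out.append(dict(c=np.array(c)/1000,a=(a+np.pi/2)%np.pi-np.pi/2,sz=sorted(sz),z=np.median(p[:,2]),n=int(s.sum()),col=col))
    return im,W,out
def show(o):
    for b in o: print("c",b["c"].round(4),"a %.3f"%b["a"],"sz",np.round(b["sz"],1),"z %.4f"%b["z"],"n",b["n"],"col",b["col"].round())
E
python3 - <<'E'
from h import *
im,W,o=scan("scene",minpts=40); show(o)
for u,v in[(110,207),(168,182),(245,240),(187,275),(290,195),(276,240)]: print(u,v,W[v,u].round(3))
c=calibration("wrist"); Rm=cv2.Rodrigues(c["rvec"])[0]; cp=-Rm.T@c["tvec"]
T=R.from_quat(read_tcp_rot()).as_matrix(); print("cam in tool",T.T@(cp-read_position()),(Rm@T).round(3))
for p in [(.6,0,.45),(.65,.1,.45),(.6,-.3,.45)]:
  for y in (0,np.pi/2,-np.pi/2): print(p,y,inverse_kinematics(p,ori(y)))
E
```

```text
c [0.0455 0.6148] a 1.481 sz [21.5 96.4] z 0.0556 n 42 col [83. 81. 77.]
c [ 0.2373 -0.6386] a 1.439 sz [10.6 84.5] z 0.0549 n 43 col [72. 67. 62.]
c [0.4674 0.0836] a -0.658 sz [51.2 77.5] z 0.0552 n 238 col [168. 150. 126.]
c [0.507  0.4373] a 0.576 sz [52.  77.3] z 0.0561 n 250 col [161. 144. 121.]
c [ 0.4767 -0.4052] a -1.040 sz [14.7 51.9] z 0.0552 n 50 col [69. 52. 39.]
c [0.5793 0.3481] a 0.205 sz [50.9 77.4] z 0.0557 n 283 col [167. 149. 126.]
c [ 0.6478 -0.655 ] a -1.417 sz [ 35.7 202.8] z 0.0557 n 195 col [56. 24. 16.]
c [0.6724 0.0312] a -0.333 sz [49.9 78.3] z 0.0553 n 347 col [171. 153. 129.]
c [0.7768 0.6643] a 1.568 sz [  6.7 181. ] z 0.0553 n 152 col [41. 39. 39.]
c [0.811 0.777] a 0.196 sz [18.9 74.3] z 0.0548 n 87 col [33. 31. 31.]
c [0.8896 0.6074] a 0.963 sz [114.1 236.7] z 0.0557 n 301 col [37. 35. 35.]
c [0.8503 0.2193] a -0.636 sz [80.5 81.6] z 0.0572 n 327 col [100.  45.  32.]
c [0.8314 0.4538] a 1.034 sz [16.8 67.5] z 0.0561 n 87 col [82. 80. 76.]
110 207 [ 0.439 -0.505 -0.002]
168 182 [ 0.32  -0.33   0.012]
245 240 [ 0.622 -0.055  0.013]
187 275 [ 0.756 -0.2
[... 656 characters left out ...]
6
  1.39614256e+00  1.17212588e-01]
(0.65, 0.1, 0.45) 1.5707963267948966 [ 1.17212588e-01  1.26912085e-01  1.61853801e+00 -4.44089210e-16
  1.39614256e+00 -1.45358374e+00]
(0.65, 0.1, 0.45) -1.5707963267948966 [ 1.17212588e-01  1.26912085e-01  1.61853801e+00 -4.44089210e-16
  1.39614256e+00  1.68800892e+00]
(0.6, -0.3, 0.45) 0 [-4.98388186e-01  1.50272413e-01  1.59215336e+00 -4.44089210e-16
  1.39916688e+00 -4.98388186e-01]
(0.6, -0.3, 0.45) 1.5707963267948966 [-4.98388186e-01  1.50272413e-01  1.59215336e+00 -4.44089210e-16
  1.39916688e+00 -2.06918451e+00]
(0.6, -0.3, 0.45) -1.5707963267948966 [-4.98388186e-01  1.50272413e-01  1.59215336e+00 -4.44089210e-16
  1.39916688e+00  1.07240814e+00]
```

```bash
python3 - <<'E'
from h import *
reach((.55,-.25,.45),ori(0.7+np.pi/2-np.pi)); sleep(.3)
im,W,o=scan("wrist",.0085,.02,2000); show(o); cv2.imwrite("pics/w1.png",im[:,:,::-1])
im,W,o=scan("wrist",.06,.08,200); show(o)
im,W,o=scan("wrist",.045,.066,200); show(o)
reach((.55,.2,.45),ori(-np.pi/2)); sleep(.3)
im,W,o=scan("wrist",.045,.066,150); show(o); cv2.imwrite("pics/w2.png",im[:,:,::-1])
print([(np.round(r["rect"]).tolist(),round(r["conf"],2)) for r in recognise("wrist","cup1")])
print([(np.round(r["rect"]).tolist(),round(r["conf"],2)) for r in recognise("wrist","brick1")],read_clock())
E
```

```text
c [ 0.5374 -0.2758] a 0.721 sz [217.7 433.2] z 0.0148 n 32571 col [140. 128. 113.]
c [ 0.6108 -0.5599] a -0.092 sz [ 6.6 68. ] z 0.0707 n 204 col [58. 23. 13.]
c [ 0.4539 -0.4216] a 0.732 sz [54.6 56.3] z 0.0708 n 1061 col [149. 118.  86.]
c [0.462  0.0817] a -0.636 sz [55.  79.6] z 0.0555 n 2406 col [158. 148. 125.]
c [0.6682 0.0314] a -0.334 sz [55.5 77.9] z 0.0560 n 2189 col [167. 158. 134.]
c [0.5734 0.3471] a 0.218 sz [54.  75.9] z 0.0557 n 1799 col [171. 166. 142.]
c [0.5007 0.4372] a 0.584 sz [55.  75.8] z 0.0556 n 1699 col [167. 158. 134.]
c [0.4629 0.0839] a -0.632 sz [54.6 76.5] z 0.0558 n 1579 col [170. 162. 138.]
[([205.0, 240.0, 37.0, 44.0], 0.72), ([285.0, 200.0, 44.0, 48.0], 0.67)]
[([136.0, 184.0, 68.0, 66.0], 0.85), ([189.0, 135.0, 58.0, 62.0], 0.81), ([400.0, 69.0, 67.0, 71.0], 0.74), ([356.0, 206.0, 62.0, 63.0], 0.65)] 4.9667
```

View pics/w1.png

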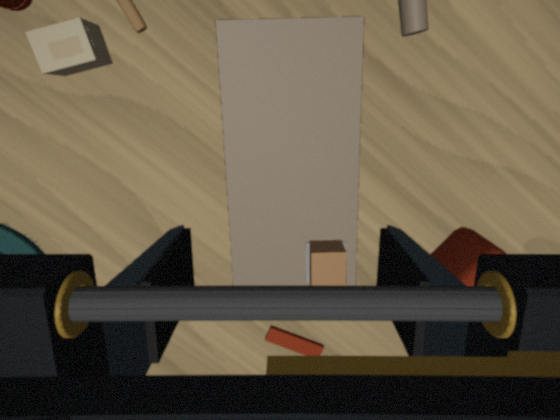

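View pics/w2.png

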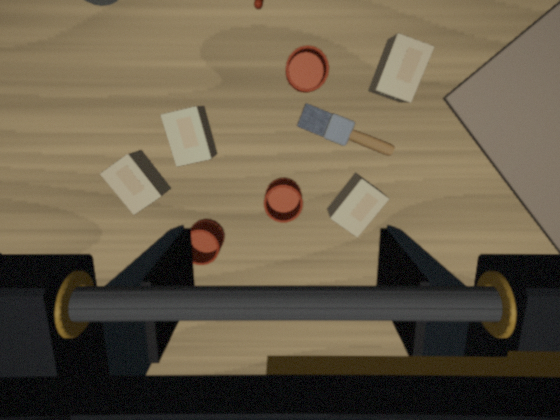

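w1 shows the shelf spanning columns 218–362 from row 17 down. The fixed brick at (326,262) is partly hidden by the gripper. w2 shows bricks at (404,68), (358,205), (189,135) and (133,182), and cups at (307,68), (283,200) and (205,240). I'll measure the shelf again without the gripper in the way, then place the first brick.

```bash
cat >> h.py <<'E'
def best(p,yaw):
    c=[]
    for y in (yaw,yaw+np.pi):
        q=inverse_kinematics(p,ori(y))
        if q is not None: c.append((abs(q[5]),y))
    return min(c)[1]
UP=.22
import json
def S(): return json.load(open("shelf.json"))
def sh(x,y):
    s=S(); a=s["a"]; ey=np.array([np.cos(a),np.sin(a)]); ex=np.array([np.sin(a),-np.cos(a)])
    return np.array(s["c"])+x*ex+y*ey
def inv(p):
    s=S(); a=s["a"]; d=np.asarray(p)-s["c"]
    return np.array([d@[np.sin(a),-np.cos(a)],d@[np.cos(a),np.sin(a)]])
def pick(c,yaw,z,opening):
    y=best((*c,UP),yaw); set_gripper(opening)
    reach((*c,UP),ori(y)); move_l((*c,z+.05),.3)
    hit=move_l((*c,z),.08,f_stop=15)
    set_gripper(0.0); w=read_grip_width()
    move_l((*c,UP),.25)
    print("picked hit",hit,"w",round(w,4),round(read_grip_width(),4),"F",round(read_grasp_force(),1))
    return y
def place_brick(k):
    """k-th loose place: lower 5 mm short of the neighbour, slide tight, release"""
    yt=-.09+.08*k; yaw=best((*sh(.055,yt),UP),S()["a"]-np.pi/2)
    g=.008
    reach((*sh(.055,yt+g),UP),ori(yaw)); move_l((*sh(.055,yt+g),.06),.25)
    print("before lowering w",round(read_grip_width(),4))
    hit=move_l((*sh(.055,yt+g),.024),.03,f_stop=4); z=read_position()[2]
    print("lowered",hit,"z %.4f"%z)
    move_l((*sh(.055,yt+g),z+.0008),.03)
    hit=move_l((*sh(.055,yt-.008),z+.0008),.02,f_stop=9); p=read_position()
    print("slid",hit,"tcp in shelf",inv(p[:2]).round(4),"w",round(read_grip_width(),4))
    move_l((*p[:2],z),.02,f_stop=4)
    set_gripper(.08); move_l((*read_position()[:2],UP),.25)
E
python3 - <<'E'
from h import *
reach((.45,-.33,.45),ori(0.72-np.pi/2)); sleep(.3)
im,W,o=scan("wrist",.0085,.02,2000); show(o)
b=max(o,key=lambda t:t["n"])
im,W,o=scan("wrist",.067,.08,500); show(o)
json.dump(dict(c=b["c"].tolist(),a=float(b["a"])),open("shelf.json","w"))
for f in o: print("in shelf",inv(f["c"]).round(4),f["a"]-b["a"])
print(read_clock())
E
```

```text
c [ 0.4976 -0.3105] a 0.722 sz [217.5 334.5] z 0.0149 n 27259 col [142. 130. 115.]
c [ 0.0926 -0.0663] a 0.844 sz [ 55.5 171.6] z 0.0127 n 2012 col [50. 78. 75.]
c [ 0.4448 -0.4299] a 0.722 sz [54.5 76.7] z 0.0709 n 1668 col [160. 129.  96.]
in shelf [ 0.0547 -0.1186] -0.0005615275158432631
7.3167
```

```bash
python3 - <<'E'
from h import *
json.dump(dict(c=[.5363,-.2762],a=.722),open("shelf.json","w"))
pick((.6677,.0314),-.334+np.pi/2,.015,.076)
place_brick(0)
print(read_clock(),read_force())
im,W,o=scan("wrist",.067,.08,300); show(o)
E
```

```text
picked hit False w 0.0559 0.0558 F 30.0
before lowering w 0.0561
lowered True z 0.0299
slid True tcp in shelf [ 0.0548 -0.0898] w 0.0559
18.1333 [-0.49405631  0.49678324 -0.67891887]
c [ 0.4853 -0.3936] a 0.723 sz [ 54.1 130.1] z 0.0708 n 8098 col [167. 152. 125.]
c [ 0.6161 -0.5605] a -0.086 sz [ 6.  55.9] z 0.0736 n 394 col [58. 23. 13.]
```

```bash
python3 - <<'E'
from h import *
for k,(c,a) in enumerate([((.4625,.083),-.633),((.5734,.3471),.218),((.5007,.4372),.584)],1):
    pick(c,a+np.pi/2,.015,.076); 
    if read_grip_width()<.05: print("LOST"); break
    place_brick(k); print(read_clock())
reach((.50,-.30,.5),ori(0.722-np.pi/2)); sleep(.3)
im,W,o=scan("wrist",.067,.08,300); show(o); cv2.imwrite("pics/w3.png",im[:,:,::-1])
for b in o: print(inv(b["c"]).round(4),b["a"]-.722)
E
```

```text
picked hit False w 0.0558 0.0559 F 30.0
before lowering w 0.0558
lowered True z 0.0299
slid True tcp in shelf [ 0.0549 -0.0118] w 0.056
28.775
picked hit False w 0.0557 0.0558 F 30.0
before lowering w 0.0559
lowered True z 0.0300
slid True tcp in shelf [0.0551 0.0685] w 0.0562
40.7333
picked hit False w 0.0562 0.0557 F 30.0
before lowering w 0.0557
lowered True z 0.0302
slid True tcp in shelf [0.055  0.1482] w 0.056
53.0583
c [ 0.559  -0.3297] a 0.719 sz [ 54.3 378.5] z 0.0710 n 7998 col [171. 161. 136.]
[ 0.0552 -0.0183] -0.00333206482542181
```

View pics/w3.png

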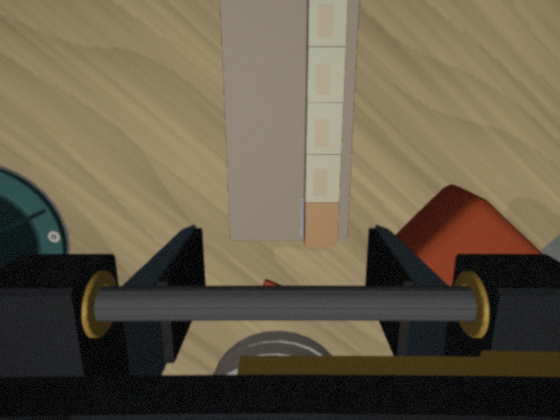

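w3 shows a straight row with thin seams and no visible gaps. The fixed brick is at (321,223), and the last brick is cut off at the top edge. I'll push once on the end face to seat the row, then scan the cups.

```bash
cat >> h.py <<'E'
def cups(lo=.05,hi=.066):
    im,W=cloud("wrist"); f=im.astype(float)
    m=((W[...,2]>lo)&(W[...,2]<hi)&(f[...,0]>1.5*f[...,1])).astype(np.uint8)
    k,l=cv2.connectedComponents(cv2.dilate(m,np.ones((5,5),np.uint8))); out=[]
    for i in range(1,k):
        s=(l==i)&(m>0)
        if s.sum()<40: continue
        p=W[s][:,:2]; c,r=cv2.minEnclosingCircle((p*1000).astype(np.float32))
        out.append((np.array(c)/1000,r,int(s.sum())))
    return im,out
E
python3 - <<'E'
from h import *
set_gripper(0); yaw=best((*sh(.055,.25),UP),S()["a"]-np.pi/2)
reach((*sh(.055,.25),UP),ori(yaw)); move_l((*sh(.055,.25),.04),.25)
hit=move_l((*sh(.055,.195),.04),.03,f_stop=14); print(hit,inv(read_position()[:2]))
move_l((*sh(.055,.25),.04),.1); move_l((*sh(.055,.25),UP),.25)
reach((*sh(0,.15),.5),ori(S()["a"]+np.pi/2)) if inverse_kinematics((*sh(0,.15),.5),ori(S()["a"]+np.pi/2)) is not None else None
im,W,o=scan("wrist",.067,.08,300)
for b in o: print(inv(b["c"]).round(4),b["a"]-.722,b["sz"])
cv2.imwrite("pics/w4.png",im[:,:,::-1])
set_gripper(.085)
reach((.5,.15,.45),ori(-np.pi/2)); sleep(.2)
im,o=cups(); print(o,read_clock()); cv2.imwrite("pics/w5.png",im[:,:,::-1])
E
```

```text
True [0.05528748 0.20679542]
[0.0559 0.0615] -0.004955927300097862 [52.793914794921875, 249.69561767578125]
[(array([0.66857306, 0.16869592]), 30.386627197265625, 487), (array([0.47078363, 0.20358031]), 30.8502197265625, 357), (array([0.39199222, 0.30202914]), 30.539875030517578, 301)] 69.075
```

View pics/w4.png

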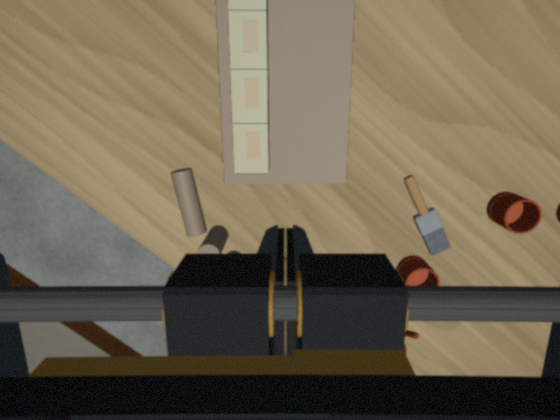

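View pics/w5.png

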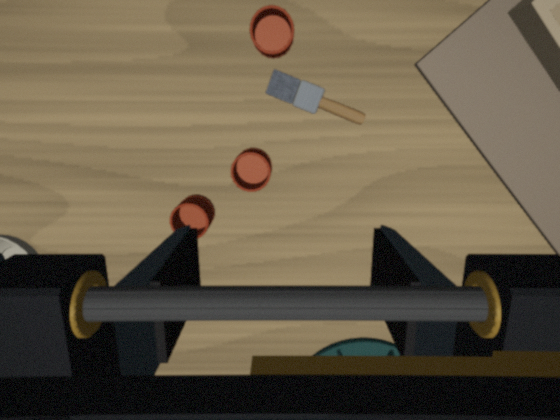

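w4 shows the far end of the wall, tight and straight, at (250,0–172). w5 shows three upright cups at (271,32), (251,169) and (192,215). Now I'll place the cups, looking again before each pick.

```bash
cat >> h.py <<'E'
def place_cup(x,y):
    p=sh(x,y); yaw=best((*p,UP),S()["a"])
    reach((*p,UP),ori(yaw)); move_l((*p,.07),.25)
    print("before lowering w",round(read_grip_width(),4))
    hit=move_l((*p,.028),.03,f_stop=4); print("lowered",hit,"z %.4f"%read_position()[2])
    set_gripper(.085); move_l((*p,UP),.2)
E
python3 - <<'E'
from h import *
for y in (.15,-.01,-.17):
    reach((.5,.15,.45),ori(-np.pi/2)); sleep(.2)
    im,o=cups(); o=[t for t in o if 28<t[1]<33 and inv(t[0])[0]<-.12 or t[0][1]>.08]; o.sort(key=lambda t:-t[0][0]); print([(t[0].round(4),round(t[1],1)) for t in o])
    pick(o[0][0],np.pi/2,.02,.089)
    if read_grip_width()<.055: print("LOST"); break
    place_cup(-.034,y); print(read_clock())
E
```

```text
[(array([0.6684, 0.1689]), 30.5), (array([0.4707, 0.2032]), 30.8), (array([0.3919, 0.3021]), 30.6)]
picked hit False w 0.0624 0.0626 F 30.0
before lowering w 0.0625
lowered True z 0.0351
80.0917
[(array([0.471 , 0.2034]), 30.7), (array([0.3919, 0.302 ]), 30.7)]
picked hit False w 0.0619 0.0626 F 30.0
before lowering w 0.0622
lowered True z 0.0350
93.6083
[(array([0.392 , 0.3022]), 30.4)]
picked hit False w 0.0616 0.0611 F 30.0
before lowering w 0.0612
lowered True z 0.0350
107.8083
```

```bash
python3 - <<'E'
from h import *
for i,p in enumerate([sh(0,-.12),sh(0,-.27)]):
    try: reach((*p,.5),ori(S()["a"]-np.pi/2))
    except Exception as e: print(e); continue
    sleep(.3)
    im,o=cups(.065,.082); print([(inv(t[0]).round(4),round(t[1],1)) for t in o])
    im,W,b=scan("wrist",.068,.074,1000)
    for t in b: print(inv(t["c"]).round(4),t["a"]-.722,t["sz"],t["n"])
    cv2.imwrite(f"pics/w6{i}.png",im[:,:,::-1])
reach((.5,.15,.45),ori(-np.pi/2)); sleep(.2)
im,_=camera("scene"); cv2.imwrite("pics/s7.png",cv2.resize(im[150:300,90:290,::-1],None,fx=3,fy=3)); print(read_clock())
E
```

```text
[(array([-0.0348, -0.0101]), 30.4), (array([ 0.2266, -0.1796]), 90.6), (array([-0.0358, -0.1689]), 30.5)]
[ 0.0551 -0.0571] -0.003382931202242201 [54.02532196044922, 302.0045166015625] 6466
[(array([ 0.299 , -0.2523]), 140.0), (array([-0.0354, -0.1697]), 30.3)]
[ 0.055  -0.1319] 0.0005704648569531123 [54.15306854248047, 153.24037170410156] 3607
113.225
```

View pics/w60.png

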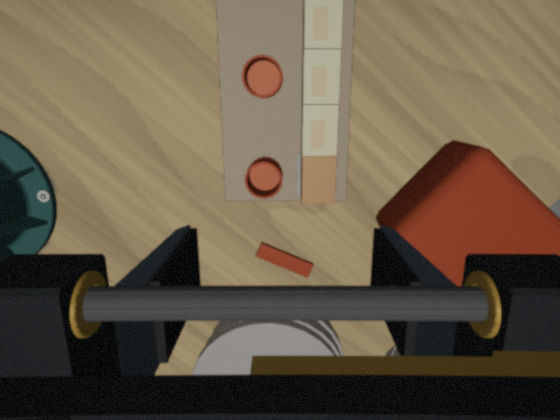

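View pics/s7.png

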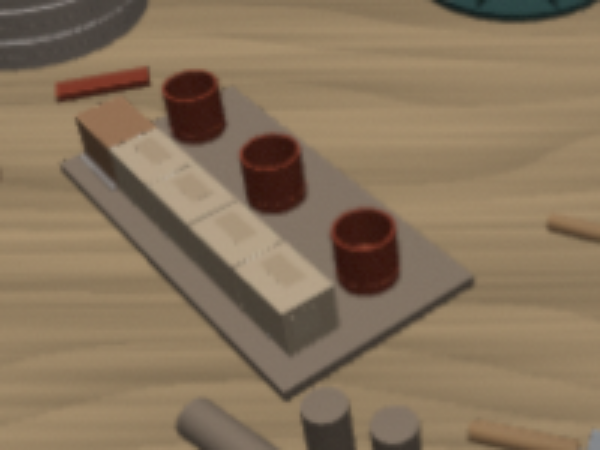

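w60 shows cups at (263,76) and (264,177) beside a tight wall. The scene crop shows three upright cups at (193,105), (272,172) and (365,250) in front of the row. I'll measure the far cup last, then hand in.

```bash
python3 - <<'E'
from h import *
reach((*sh(-.05,.2),.5),ori(S()["a"]+np.pi/2)); sleep(.5)
im,o=cups(.065,.082); L=[inv(t[0]) for t in o if 28<t[1]<33]; print(np.round(L,4))
im,W,b=scan("wrist",.068,.074,1000)
for t in b: print(inv(t["c"]).round(4),t["a"]-.722,t["sz"])
ok=[any(abs(p[0]+.034)<.007 and abs(p[1]-y)<.01 for p in L) for y in(.15,-.01)]
print(ok)
if all(ok): print(close_job(),read_clock())
E
```

```text
[[-0.0349 -0.0054]
 [-0.0341  0.15  ]
 [-0.1887  0.5512]]
[0.0554 0.0873] -0.0057954222547178524 [53.08826446533203, 201.5345916748047]
[True, True]
the job is handed in; nothing more can be done
the job is handed in; nothing more can be done
```

The job is handed in, but it did not report a verdict. My last measurements have all four loose bricks in a straight row on from the fixed brick with no visible gap. All three cups stand upright about 3 cm clear of the wall, one each at the fixed, second loose and fourth loose bricks.

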